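Uncouple the nipple from the bench air outlet and park it

TASK

Uncouple the nipple from the bench air outlet: with open fingertips press the ring of its sprung sleeve gently down until the nipple is released and pops up, let the sleeve go, then grip the nipple's head and draw it straight up and out so that the sleeve snaps back up. Stand the nipple upright and fully home in the empty hole of the grey rack and let go of it. Do not clamp the coupling and never bear on it with more than 25 N; leave the rack's other nipple, the jars and the cup where they are.

Things in the scene. Friction and masses are not known exactly. Their poses are not given: they have to be found in the camera images.
- outlet: Air outlet: a grey 100 x 100 x 30 mm block fixed to the bench with an upright quick coupling in its middle. Origin: centre of its underside, z up along the coupling's axis. The brass spigot (26 mm diameter, bore 20 mm) ends at z = 88 mm; round it slides the steel sleeve, 35 mm diameter, top rim at z = 86 mm when up.
- mouth (a point): Centre of the spigot's mouth. A dark pull ring (58 mm diameter, 5 mm thick) is clamped on the sleeve: a ledge 11 mm wide all round it. Its top lies 6 to 24 mm below this point with the sleeve up; it is set differently each time and not reported: feel for it. Press it down with the fingertips, open astride the nipple, to retract the sleeve.
- sleeve (a joint): Sleeve travel in m: 0 = up, 0.009 = hard lower stop. Pushing takes about 4 N at the start, 7 N just before the stop. The nipple is freed at about 0.006 to 0.008, then pops up 10 mm on a sprung valve and stands there. Let go, the sleeve returns only part way (about 0.004: the lock rests on the nipple's tail) and snaps to 0 as the nipple is drawn out.
- nipple: Loose steel nipple in the outlet, about 0.1 kg, round. Origin: centre of its lower end, z up. Tail 18 mm diameter, 34 mm long; above it the grip head, 26 mm diameter, z = 34 to 52 mm. Origin 56 mm above the outlet's when locked (it then will not yield), 66 mm when popped up. Drawing it out takes some 2 to 8 N of pull over the first 15 mm; it is clear of the spigot 22 mm above popped-up.
- rack: Grey plastic block, 70 x 150 x 45 mm, fixed to the bench; origin at the centre of its underside, long side along its y. Two holes in its top, at y = -36 and +36 mm; the one at -36 mm holds the other nipple.
- empty_hole (a point): Centre of the mouth of the rack's empty hole, on the rack's top: 21 mm diameter, 38 mm deep, slightly chamfered. Home, the nipple's head rests on the rack's top: its origin is then 34 mm below this point.
- spare: The other nipple, of the same form, standing in the rack's hole at y = -36 mm.
- jar0: White screw-cap jar, 36 mm diameter, 62 mm high; origin at the centre of its underside.
- jar1: A second such jar.
- cup: Clear plastic cup, 64 mm diameter, 60 mm high; origin at the centre of its underside.
Not all that is in view belongs to the job. There is more than one size of the outlet; the job needs the middle-sized.

How it is judged:
By the outcome, as a careful person would: the job done as asked, in the order asked, and still so for the second after the job is handed in, with the robot touching nothing.
It also fails if it takes over 54 s, if anything falls off the work surface, if the arm or the gripper's body presses on something with over 40 N, if the wrist force passes 120 N, or if a joint passes its speed limit or range.

ROBOT

A 7-joint arm with a two-finger parallel gripper is mounted at the origin on the work surface. World frame = base frame: x ahead of the robot, y to its left, z up, the work surface at z = 0. Lengths are in m, angles in rad, forces in N, time in s.
With the tool pointing down it reaches from about 0.4 to 0.85 m from the base axis. Payload 10.4 kg.
Tool frame: the origin (TCP) lies midway between the tips of the shut fingers; the grasp point (between the pads) lies 19 mm behind it; z points along the fingers, y is the line along which they close (so a half turn about z gives the same grasp; the last joint's range is limited). The gripper opens to 87 mm and grips with 3 to 60 N. Pads are 19 mm wide; open, the fingers measure 117 mm over their backs; the gripper's body (75 mm by 190 mm) begins 51 mm behind the grasp point.
Start: joints at [1.21, 0.332, -0.065, 1.46, 0.022, 1.35, -0.088], TCP at [0.207, -0.59, 0.223] pointing down, gripper open.
Joint ranges: [-2.6, 2.6], [-0.5, 2.12], [-1.47, 1.34], [0.16, 2.42], [-1.27, 4.41], [0.06, 2.06], [-2.6, 2.6]. Speed limits (rad/s): [2.22, 2.22, 2.79, 2.79, 3.14, 3.14, 3.14].

INTERFACE

Orientations are given as a unit quaternion [x, y, z, w].
In Python, from bench import sensors, eyes, order gives the robot as it stands.
- The arm moves only by the tool arm_command, never from a script. Its argument "steps" is a list of rows, each an object with "rot": the turn, a rotation vector about the world's x, y, z in degrees, a list of three; "slide": the shift along the world's x, y, z in m, a list of three; "grip": the opening, from 0 (shut) to 1 (fully open). A call has exactly 8 rows; each row shifts and turns the commanded pose from where the row before left it; what a row does not reach is not made up. A row lasts 1/8 s, in which the tool goes at most 62.5 mm and 10.7 degrees, less where a joint would pass 70% of its speed; a pose out of reach is approached as far as the arm can. A call with a gripper value outside its range is refused whole. The fingers move at their own pace and stop on an object; "newtons" is the grip in N (left out, the last holds). Time passes only in rows, so rows that do not move let the fingers close, or fill a call up. It gives the time, the measured TCP pose, the force, the opening and the grip force at its end, in the units of the state.
- sensors.read_state(): the state, without advancing time (a new reading comes with each control period).
- eyes.camera(name): name is "side" or "top" or "wrist"; returns a dict with "pixels" (480x640x3 uint8, red, green, blue), "intrinsics" (3x3 intrinsics, pixels), "k1" (the pictures are not rectified: a ray, as slopes to the right and down, at radius r is drawn at 1 + k1 r^2 times it, then the intrinsics apply), "pose" (4x4, takes a point from camera to world coordinates). Camera axes: x right, y down, z forward; pixel columns grow to the right and rows downward; lengths in m; the calibration is good to about 2 mm. A picture is of the moment at which its call begins. There is no depth.
- order.close_job(): hands the job in; it is judged then, once.
Trained networks look in a picture, given as the dict that the camera call returned (one of the last four; its "shot" number tells which), for a name from the list of things; names that differ only in an ending like _2 or _b are one class to them, and where a whole thing is asked for, a point or a joint stands for the part that bears it (a point fixed in the world has none). Each returns a list of dicts, best first, with "conf" (0 to 1); they miss things now and then, are a little off and sometimes report something else, mostly with a low value. They report only what shows in the picture. A call takes as long as a camera call. They do not tell look-alikes from the thing itself.
- eyes.look_for(name, picture): "bbox" ([left, top, right, bottom] in pixels, round what is visible of it).
The state is a dict: "time": time; "joint_positions": joint angles; "joint_vel": joint speeds; "joint_torque": joint torques, N m; "ee_pos": TCP position; "eef_rot": TCP orientation; "ft_force": force on the tool from outside, world axes, zero at the start; "torque": the same for the moment, N m; "width": finger opening in m; "grip_force": force on a finger pad.
Only numpy, scipy, OpenCV 4.12 (cv2) and the standard library are available. Lean on these libraries where they do the work, as an engineer would, in place of code of your own. Each camera call takes 0.05 s, during which the arm holds its last target. There are 200 camera calls.

## Working session

There is one attempt and no reset: what is moved stays moved. The work goes in short steps, Python scripts to look and compute and a tool call to move; the robot and the scene stay as the last step left them, time stands still between calls to the robot, and variables do not carry over. Pictures are saved under pics/ and viewed, at most 10 in all, crops included, and the job is handed in when it is done.

Besides the shell and the picture viewer there is one more tool, called after "Request:" by a JSON object that holds its "api" and its "payload", one argument or row to a line. arm_command: Moves the arm, as the interface text tells. Its arguments: {"type":"object","properties":{"steps":{"type":"array","items":{"type":"object","properties":{"rot":{"type":"array","items":{"type":"number"}},"slide":{"type":"array","items":{"type":"number"}},"grip":{"type":"number"}}}},"newtons":{"type":"number"}},"required":["steps"]}

```bash
mkdir -p pics; cat > h.py <<'E'
import numpy as np, cv2
from bench import sensors, eyes, order
def ray(p,uv):
    K=np.array(p["intrinsics"]);T=np.array(p["pose"])
    d=np.array([(uv[0]-K[0,2])/K[0,0],(uv[1]-K[1,2])/K[1,1]]);u=d.copy()
    for _ in range(20): u=d/(1+p["k1"]*(u@u))
    return T[:3,3],T[:3,:3]@np.array([u[0],u[1],1])
def atz(p,uv,z):
    o,d=ray(p,uv);return o+d*(z-o[2])/d[2]
def proj(p,X):
    K=np.array(p["intrinsics"]);T=np.array(p["pose"])
    c=T[:3,:3].T@(np.array(X)-T[:3,3]);u=c[:2]/c[2];u=u*(1+p["k1"]*(u@u))
    return K[:2,:2]@u+K[:2,2]
def save(p,n): cv2.imwrite("pics/"+n,cv2.cvtColor(p["pixels"],cv2.COLOR_RGB2BGR))
E
python3 - <<'E'
from h import *
for n in("top","side"):
    p=eyes.camera(n);save(p,n+"0.png");print(n,np.round(p["pose"],3).tolist(),np.round(p["intrinsics"],1).tolist(),p["k1"])
    for t in("outlet","nipple","rack","jar0","cup"):
        for b in eyes.look_for(t,p):print(t,np.round(b["bbox"]),round(b["conf"],2))
s=sensors.read_state();print(s)
E
```

```text
top [[0.004, -1.0, 0.02, 0.462], [-1.0, -0.003, 0.027, 0.049], [-0.027, -0.02, -0.999, 0.937], [0.0, 0.0, 0.0, 1.0]] [[496.2, 0.0, 319.0], [0.0, 496.2, 237.3], [0.0, 0.0, 1.0]] -0.11156433821329778
outlet [133. 254. 243. 356.] 0.93
outlet [275. 268. 323. 320.] 0.86
outlet [234. 177. 304. 246.] 0.85
outlet [344. 258. 366. 278.] 0.75
nipple [255. 198. 269. 213.] 0.54
rack [414. 187. 507. 246.] 0.61
jar0 [346. 256. 367. 277.] 0.62
cup [340. 133. 374. 168.] 0.71
side [[-0.894, -0.251, 0.371, 0.195], [-0.448, 0.533, -0.718, 0.642], [-0.017, -0.808, -0.589, 0.58], [0.0, 0.0, 0.0, 1.0]] [[516.8, 0.0, 309.6], [0.0, 516.8, 237.6], [0.0, 0.0, 1.0]] -0.015544210964430868
outlet [210. 276. 300. 354.] 0.93
outlet [348. 246. 372. 288.] 0.74
outlet [245. 364. 402. 480.] 0.61
nipple [235. 214. 272. 256.] 0.66
nipple [248. 265. 266. 287.] 0.54
rack [334. 174. 374. 234.] 0.92
rack [303. 230. 322. 267.] 0.15
jar0 [302. 228. 319. 267.] 0.93
jar0 [345. 246. 372. 288.] 0.78
cup [238. 213. 272. 257.] 0.91
{'time': 0.6, 'joint_positions': array([ 1.2104189 ,  0.33220518, -0.06471053,  1.4601171 ,  0.02160112,
        1.34988431, -0.0885322 ]), 'joint_vel': array([-0.00156717, -0.00150993, -0.00084244, -0.00167072, -0.00022699,
        0.00107168,  0.00094137]), 'joint_torque': array([-1.61356558e-03, -6.22765803e+01,  2.46634253e-02, -3.89993691e+01,
       -6.10331423e-02,  3.16332048e-02,  1.31472058e-05]), 'ee_pos': array([ 0.20714855, -0.58969329,  0.22256414]), 'eef_rot': array([9.85773714e-01, 1.68077905e-01, 1.72822337e-05, 3.75481239e-05]), 'ft_force': array([ 0.03601409, -1.03453032,  0.04988807]), 'torque': array([-0.00276248,  0.02024136,  0.02302255]), 'grip_force': 0.0, 'width': 0.08674972013926245}
```

View pics/top0.png

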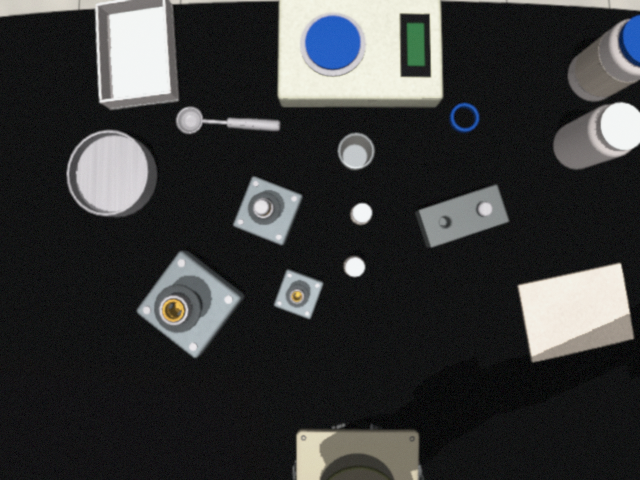

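View pics/side0.png

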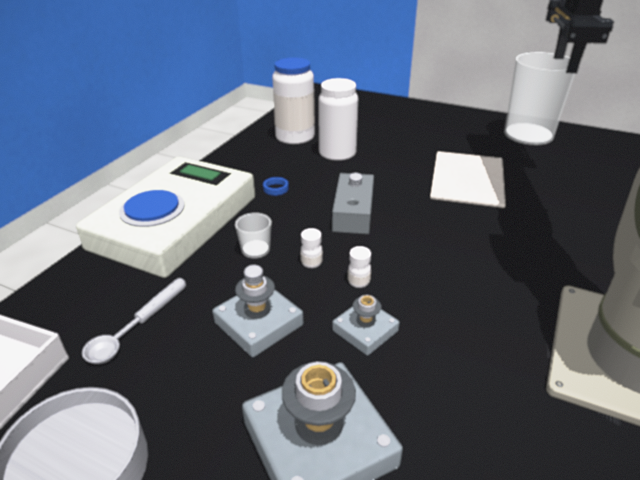

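The candidates for the outlet in the top picture are the large one at (190,305), the middle-sized one at (268,210) and the small one at (298,294). The one at (268,210) fits: it is the middle size and the only one holding a nipple. The rack is at (462,215), with its empty hole at (445,222) and the spare at (485,209). I'll confirm with an enlarged crop.

```bash
python3 - <<'E'
from h import *
a=cv2.imread("pics/top0.png");b=cv2.imread("pics/side0.png")
f=lambda im,x,y,w,h,s:cv2.resize(im[y:y+h,x:x+w],None,fx=s,fy=s,interpolation=cv2.INTER_CUBIC)
A=f(a,228,170,80,80,5);B=f(b,208,258,100,100,4);C=f(a,410,180,100,70,4);D=f(b,324,166,60,75,4)
M=np.zeros((600,800,3),np.uint8);M[:400,:400]=A;M[:400,400:]=B;M[400:600,:400]=C[40:240];M[400:,400:640]=D[:200]
cv2.imwrite("pics/crop1.png",M)
E
```

```text
(no output)
```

View pics/crop1.png

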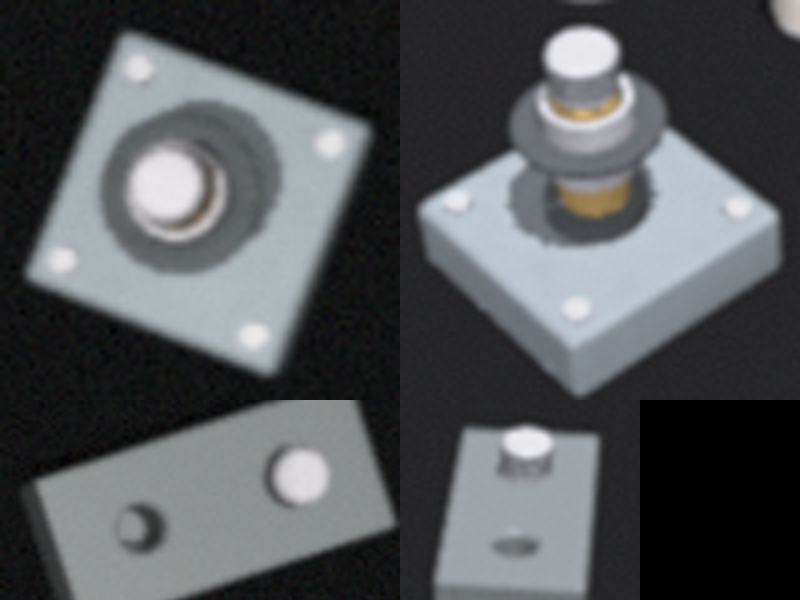

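```bash
python3 - <<'E'
from h import *
t=eyes.camera("top");s=eyes.camera("side");r=lambda *a:print(*[np.round(x,4) for x in a])
def tri(a,b):
    (o1,d1),(o2,d2)=ray(t,a),ray(s,b);A=np.c_[d1,-d2];k=np.linalg.lstsq(A,o2-o1,rcond=None)[0];P,Q=o1+d1*k[0],o2+d2*k[1];return (P+Q)/2,np.linalg.norm(P-Q)
c=lambda x,y:(x/5+227.6,y/5+169.6)
print("nip top");r(atz(t,c(165,185),.108),atz(s,(253.1,270.6),.108));r(*tri(c(165,185),(253.1,270.6)))
q=np.array([atz(t,c(*x),.03) for x in((128,32),(372,127),(275,377),(25,272))]);print("block");r(q.mean(0));r(np.degrees(np.arctan2(*(q-np.roll(q,-1,0))[:,1::-1].T)),np.linalg.norm(q-np.roll(q,-1,0),axis=1))
print("hole");r(atz(t,(444.6,221.4),.045),atz(s,(352.4,202.4),.045));r(*tri((444.6,221.4),(352.4,202.4)))
sp=atz(t,(484.6,208.4),.063);print("spare");r(sp, atz(s,((527-400)/4+323.6,(441-400)/4+165.6),.063))
r(atz(t,(361.5,213),.062),atz(t,(354.5,266.5),.062),atz(t,(356,150),.06))
E
```

```text
nip top
[0.5303 0.1702 0.108 ] [0.53   0.1722 0.108 ]
[0.5307 0.1706 0.1065] 0.0007
block
[0.5305 0.1688 0.03  ]
[  68.7093  -20.9393 -112.4303  157.0917] [0.0972 0.0985 0.1005 0.0965]
hole
[ 0.5096 -0.1529  0.045 ] [ 0.5095 -0.1498  0.045 ]
[ 0.5102 -0.1532  0.0428] 0.0011
spare
[ 0.5321 -0.2206  0.063 ] [ 0.5326 -0.2187  0.063 ]
[ 0.523 -0.002  0.062] [0.4286 0.0101 0.062 ] [0.6355 0.0077 0.06  ]
```

```bash
python3 - <<'E'
from h import *
s=eyes.camera("side")
for uv,z in(((530,133),0),((338,150),0),((294,135),0),((365,300),.05)):print(np.round(atz(s,uv,z),3))
print(np.round(proj(s,[.207,-.59,.223])))
E
```

```text
[ 0.249 -0.726  0.   ]
[ 0.663 -0.426  0.   ]
[ 0.803 -0.458  0.   ]
[0.384 0.101 0.05 ]
[566.  64.]
```

Request:
{"api": "arm_command", "payload": {
  "steps": [
    {"slide": [0.02,0.047,0.005],"grip": 0.53},
    {"slide": [0.02,0.047,0.005],"grip": 0.53},
    {"slide": [0.02,0.047,0],"grip": 0.53},
    {"slide": [0.02,0.047,0],"grip": 0.53},
    {"slide": [0.02,0.047,0],"grip": 0.53},
    {"slide": [0.02,0.047,0],"grip": 0.53},
    {"slide": [0.02,0.047,0],"grip": 0.53},
    {"slide": [0.02,0.047,0],"grip": 0.53}
  ],
  "newtons": 15
}}

```text
schema error: expected keys rot, slide, grip
```

Request:
{"api": "arm_command", "payload": {
  "steps": [
    {"rot": [0,0,0],"slide": [0.02,0.047,0.005],"grip": 0.53},
    {"rot": [0,0,0],"slide": [0.02,0.047,0.005],"grip": 0.53},
    {"rot": [0,0,0],"slide": [0.02,0.047,0],"grip": 0.53},
    {"rot": [0,0,0],"slide": [0.02,0.047,0],"grip": 0.53},
    {"rot": [0,0,0],"slide": [0.02,0.047,0],"grip": 0.53},
    {"rot": [0,0,0],"slide": [0.02,0.047,0],"grip": 0.53},
    {"rot": [0,0,0],"slide": [0.02,0.047,0],"grip": 0.53},
    {"rot": [0,0,0],"slide": [0.02,0.047,0],"grip": 0.53}
  ],
  "newtons": 15
}}

```text
time: 1.75
ee_pos: [0.3676, -0.2121, 0.2329]
eef_rot: [0.986, 0.168, 0.0, 0.0]
ft_force: [0.6, 0.5, 0.5]
width: 0.0462
grip_force: 0.0
```

Request:
{"api": "arm_command", "payload": {
  "steps": [
    {"rot": [0,0,0],"slide": [0.0204,0.0478,-0.004],"grip": 0.53},
    {"rot": [0,0,0],"slide": [0.0204,0.0478,-0.004],"grip": 0.53},
    {"rot": [0,0,0],"slide": [0.0204,0.0478,-0.004],"grip": 0.53},
    {"rot": [0,0,0],"slide": [0.0204,0.0478,-0.004],"grip": 0.53},
    {"rot": [0,0,0],"slide": [0.0204,0.0478,-0.004],"grip": 0.53},
    {"rot": [0,0,0],"slide": [0.0204,0.0478,-0.004],"grip": 0.53},
    {"rot": [0,0,0],"slide": [0.0204,0.0478,-0.004],"grip": 0.53},
    {"rot": [0,0,0],"slide": [0.0204,0.0478,-0.004],"grip": 0.53}
  ]
}}

```text
time: 2.75
ee_pos: [0.5312, 0.17, 0.2006]
eef_rot: [0.986, 0.168, 0.0, 0.0]
ft_force: [0.3, -0.8, 1.3]
width: 0.046
grip_force: 0.0
```

```bash
python3 - <<'E'
from h import *
p=eyes.camera("wrist");save(p,"w1.png")
s=sensors.read_state();print(s["time"],s["ee_pos"],s["ft_force"])
print(np.round(p["pose"],3).tolist())
for z in(.108,.086):print(z,proj(p,[.5305,.1705,z]))
g=cv2.cvtColor(p["pixels"],cv2.COLOR_RGB2GRAY)
c=cv2.HoughCircles(cv2.medianBlur(g,5),cv2.HOUGH_GRADIENT,1.5,20,param1=100,param2=40,minRadius=15,maxRadius=150)
for x in ([] if c is None else c[0][:8]):print(x,atz(p,x[:2],.108))
for t in("nipple","outlet"):
  for b in eyes.look_for(t,p):print(t,np.round(b["bbox"]),round(b["conf"],2))
E
```

```text
2.8 [0.53108449 0.17686965 0.19973652] [-4.73995667  1.91735533 -0.89819369]
[[0.33, -0.907, -0.262, 0.603], [-0.944, -0.317, -0.092, 0.195], [0.0, 0.277, -0.961, 0.364], [0.0, 0.0, 0.0, 1.0]]
0.108 [317.25881061 248.04978372]
0.086 [317.3537011  238.84697744]
[317.25 233.25  38.85] [0.53967876 0.17370668 0.108     ]
[278.25     326.25     111.149994] [0.47015666 0.17717122 0.108     ]
[572.25     152.25      55.800003] [0.63577963 0.04806152 0.108     ]
[341.25     320.25     102.899994] [0.48823939 0.13878249 0.108     ]
[366.75 365.25  97.95] [0.4621409  0.11052816 0.108     ]
[383.25     315.75     121.049995] [0.50058322 0.11353905 0.108     ]
[281.25     300.75     116.100006] [0.48842996 0.18096504 0.108     ]
[267.75     366.75      94.649994] [0.43851171 0.17459509 0.108     ]
nipple [298. 224. 340. 264.] 0.74
outlet [269. 334. 373. 416.] 0.68
outlet [  0. 235. 204. 435.] 0.67
outlet [238. 134. 402. 297.] 0.55
```

View pics/w1.png

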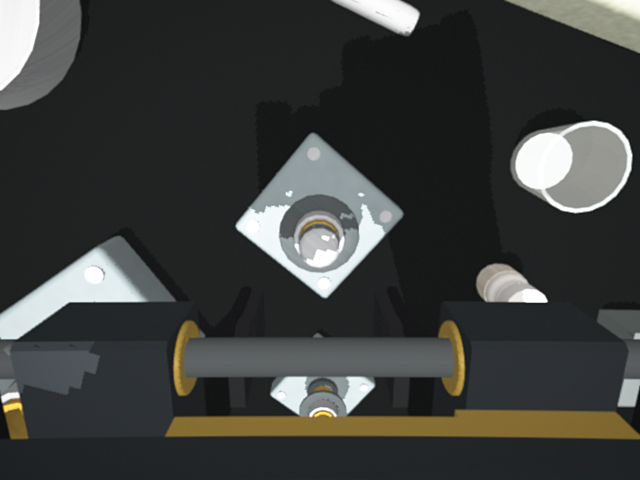

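The wrist view shows the nipple head at about (320,246) inside the dark ring centred near (318,233), within 2 px of my prediction. The arm was still settling when it was taken, so I'll take one more shot at rest.

Request:
{"api": "arm_command", "payload": {
  "steps": [
    {"rot": [0,0,0],"slide": [0,0,-0.005],"grip": 0.53},
    {"rot": [0,0,0],"slide": [0,0,-0.005],"grip": 0.53},
    {"rot": [0,0,0],"slide": [0,0,-0.005],"grip": 0.53},
    {"rot": [0,0,0],"slide": [0,0,-0.005],"grip": 0.53},
    {"rot": [0,0,0],"slide": [0,0,0],"grip": 0.53},
    {"rot": [0,0,0],"slide": [0,0,0],"grip": 0.53},
    {"rot": [0,0,0],"slide": [0,0,0],"grip": 0.53},
    {"rot": [0,0,0],"slide": [0,0,0],"grip": 0.53}
  ]
}}

```text
time: 3.9
ee_pos: [0.5304, 0.1688, 0.1807]
eef_rot: [0.986, 0.168, 0.0, 0.0]
ft_force: [-0.2, 0.4, -0.2]
width: 0.0462
grip_force: 0.0
```

```bash
python3 - <<'E'
from h import *
p=eyes.camera("wrist");t=eyes.camera("top");save(p,"w2.png")
s=sensors.read_state();print(s["time"],s["ee_pos"],s["ft_force"],s["eef_rot"])
for z in(.108,.09,.07):print(z,proj(p,[.5305,.1705,z]))
for b in eyes.look_for("nipple",p):print(np.round(b["bbox"],1),round(b["conf"],2))
u,v=proj(p,[.5305,.1705,.1]).astype(int)
im=cv2.imread("pics/w2.png")[v-60:v+60,u-60:u+60];print(u-60,v-60);cv2.imwrite("pics/w2c.png",cv2.resize(im,None,fx=5,fy=5,interpolation=cv2.INTER_CUBIC))
E
```

```text
4.0 [0.53037125 0.16872958 0.18062925] [ 0.88084676 -0.2030558   0.36061589] [9.85768126e-01 1.68110672e-01 6.03565402e-05 2.88156208e-05]
0.108 [315.70078138 255.93319506]
0.09 [315.89548014 247.21411493]
0.07 [316.08392785 238.77176289]
[295.1 226.8 340.7 274.9] 0.63
255 191
```

View pics/w2c.png

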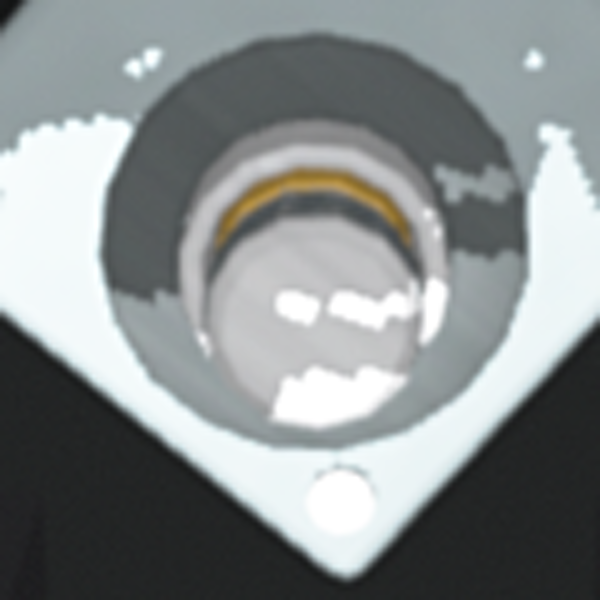

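```bash
python3 - <<'E'
from h import *
p=eyes.camera("wrist")
print(atz(p,(317.5,254.4),.108));
for z in(.07,.076,.082):print(z,atz(p,(317.5,238.8),z))
s=sensors.read_state();print(s["ee_pos"])
E
```

```text
[0.53171983 0.16978499 0.108     ]
0.07 [0.53076503 0.16955988 0.07      ]
0.076 [0.53233534 0.17009239 0.076     ]
0.082 [0.53390565 0.17062489 0.082     ]
[0.53036493 0.16870513 0.18058362]
```

The enlarged crop shows the head disc at full-frame (317.5,254.4) and the ring centre at (317.5,239), so the axis is at about (0.531, 0.170). Going down astride the nipple.

Request:
{"api": "arm_command", "payload": {
  "steps": [
    {"rot": [0,0,0],"slide": [0.0007,0.0013,-0.02],"grip": 0.53},
    {"rot": [0,0,0],"slide": [0,0,-0.02],"grip": 0.53},
    {"rot": [0,0,0],"slide": [0,0,-0.02],"grip": 0.53},
    {"rot": [0,0,0],"slide": [0,0,-0.015],"grip": 0.53},
    {"rot": [0,0,0],"slide": [0,0,-0.01],"grip": 0.53},
    {"rot": [0,0,0],"slide": [0,0,-0.006],"grip": 0.53},
    {"rot": [0,0,0],"slide": [0,0,0],"grip": 0.53},
    {"rot": [0,0,0],"slide": [0,0,0],"grip": 0.53}
  ]
}}

```text
time: 5.1
ee_pos: [0.5314, 0.1701, 0.0901]
eef_rot: [0.986, 0.168, 0.0, 0.0]
ft_force: [0.2, -0.3, -0.0]
width: 0.0461
grip_force: 0.0
```

```bash
python3 - <<'E'
from h import *
s=sensors.read_state();print(s["time"],s["ee_pos"],s["ft_force"],s["torque"])
E
```

```text
5.1 [0.53143404 0.17013636 0.09013268] [ 0.219588   -0.33439405 -0.03381139] [ 0.02777305 -0.01622826  0.01590227]
```

Request:
{"api": "arm_command", "payload": {
  "steps": [
    {"rot": [0,0,0],"slide": [0,0,-0.0015],"grip": 0.53},
    {"rot": [0,0,0],"slide": [0,0,-0.0015],"grip": 0.53},
    {"rot": [0,0,0],"slide": [0,0,-0.0015],"grip": 0.53},
    {"rot": [0,0,0],"slide": [0,0,-0.0015],"grip": 0.53},
    {"rot": [0,0,0],"slide": [0,0,-0.0015],"grip": 0.53},
    {"rot": [0,0,0],"slide": [0,0,-0.0015],"grip": 0.53},
    {"rot": [0,0,0],"slide": [0,0,0],"grip": 0.53},
    {"rot": [0,0,0],"slide": [0,0,0],"grip": 0.53}
  ]
}}

```text
time: 6.1
ee_pos: [0.5311, 0.17, 0.0806]
eef_rot: [0.986, 0.168, 0.0, 0.0]
ft_force: [0.5, 0.3, 0.3]
width: 0.046
grip_force: 0.0
```

Request:
{"api": "arm_command", "payload": {
  "steps": [
    {"rot": [0,0,0],"slide": [0,0,-0.001],"grip": 0.53},
    {"rot": [0,0,0],"slide": [0,0,-0.001],"grip": 0.53},
    {"rot": [0,0,0],"slide": [0,0,-0.001],"grip": 0.53},
    {"rot": [0,0,0],"slide": [0,0,-0.001],"grip": 0.53},
    {"rot": [0,0,0],"slide": [0,0,-0.001],"grip": 0.53},
    {"rot": [0,0,0],"slide": [0,0,0],"grip": 0.53},
    {"rot": [0,0,0],"slide": [0,0,0],"grip": 0.53},
    {"rot": [0,0,0],"slide": [0,0,0],"grip": 0.53}
  ]
}}

```text
time: 7.1
ee_pos: [0.5311, 0.17, 0.0757]
eef_rot: [0.986, 0.168, 0.0, 0.0]
ft_force: [-1.0, -0.5, 2.8]
width: 0.0465
grip_force: 1.4
```

Request:
{"api": "arm_command", "payload": {
  "steps": [
    {"rot": [0,0,0],"slide": [0,0,-0.001],"grip": 0.53},
    {"rot": [0,0,0],"slide": [0,0,0],"grip": 0.53},
    {"rot": [0,0,0],"slide": [0,0,-0.001],"grip": 0.53},
    {"rot": [0,0,0],"slide": [0,0,0],"grip": 0.53},
    {"rot": [0,0,0],"slide": [0,0,-0.001],"grip": 0.53},
    {"rot": [0,0,0],"slide": [0,0,0],"grip": 0.53},
    {"rot": [0,0,0],"slide": [0,0,0],"grip": 0.53},
    {"rot": [0,0,0],"slide": [0,0,0],"grip": 0.53}
  ]
}}

```text
time: 8.1
ee_pos: [0.5311, 0.17, 0.0727]
eef_rot: [0.986, 0.168, 0.0, 0.0]
ft_force: [-1.2, -1.2, 5.1]
width: 0.0461
grip_force: 2.6
```

```bash
python3 - <<'E'
from h import *
for i in range(3):
    p=eyes.camera(("wrist","side","side")[i]);s=sensors.read_state();print(s["ee_pos"],s["ft_force"],s["torque"],s["grip_force"],s["width"])
E
```

```text
[0.53110883 0.17001803 0.07266666] [-1.88110397 -0.28770815  5.95088491] [-0.15605385  0.33560715  0.01328638] 2.616756169562096 0.046116989667668584
[0.53109006 0.17002401 0.07263134] [-2.08289946 -0.53425077  4.74589641] [-0.18954895  0.30803364 -0.00431843] 2.616501517536676 0.04623252299618003
[0.53110733 0.17003948 0.07266463] [-1.51463748 -0.72042706  5.15803091] [-0.12042202  0.34410144  0.02557369] 2.6164760406813943 0.046034604187937464
```

Request:
{"api": "arm_command", "payload": {
  "steps": [
    {"rot": [0,0,0],"slide": [0,0,-0.001],"grip": 0.53},
    {"rot": [0,0,0],"slide": [0,0,0],"grip": 0.53},
    {"rot": [0,0,0],"slide": [0,0,-0.001],"grip": 0.53},
    {"rot": [0,0,0],"slide": [0,0,0],"grip": 0.53},
    {"rot": [0,0,0],"slide": [0,0,-0.001],"grip": 0.53},
    {"rot": [0,0,0],"slide": [0,0,0],"grip": 0.53},
    {"rot": [0,0,0],"slide": [0,0,0],"grip": 0.53},
    {"rot": [0,0,0],"slide": [0,0,0],"grip": 0.53}
  ]
}}

```text
time: 9.25
ee_pos: [0.5311, 0.17, 0.0697]
eef_rot: [0.986, 0.168, 0.0, 0.0]
ft_force: [-2.2, -0.7, 6.4]
width: 0.0466
grip_force: 3.0
```

```bash
cat > look.py <<'E'
from h import *
import sys
p=eyes.camera("side");save(p,sys.argv[1]);s=sensors.read_state();print(s["ee_pos"],s["ft_force"],s["grip_force"])
for b in eyes.look_for("nipple",p):print(np.round(b["bbox"],1),round(b["conf"],2))
for z in(.108,.118):print(proj(p,[.531,.170,z]))
im=cv2.imread("pics/"+sys.argv[1])[230:350,190:320];cv2.imwrite("pics/c_"+sys.argv[1],cv2.resize(im,None,fx=4,fy=4,interpolation=cv2.INTER_CUBIC))
E
python3 look.py s1.png
```

```text
[0.53113625 0.17004725 0.06973368] [-1.74923021 -0.61346777  6.5011953 ] 3.0479399942766303
[253.31214185 269.54508573]
[252.73958289 264.12175298]
```

View pics/c_s1.png

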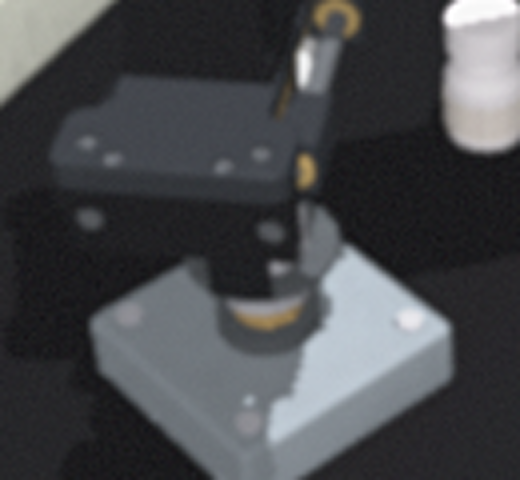

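The finger hides the nipple from the side camera here. Pressing on in half-millimetre steps.

Request:
{"api": "arm_command", "payload": {
  "steps": [
    {"rot": [0,0,0],"slide": [0,0,-0.0005],"grip": 0.53},
    {"rot": [0,0,0],"slide": [0,0,0],"grip": 0.53},
    {"rot": [0,0,0],"slide": [0,0,-0.0005],"grip": 0.53},
    {"rot": [0,0,0],"slide": [0,0,0],"grip": 0.53},
    {"rot": [0,0,0],"slide": [0,0,0],"grip": 0.53},
    {"rot": [0,0,0],"slide": [0,0,0],"grip": 0.53},
    {"rot": [0,0,0],"slide": [0,0,0],"grip": 0.53},
    {"rot": [0,0,0],"slide": [0,0,0],"grip": 0.53}
  ]
}}

```text
time: 10.35
ee_pos: [0.5311, 0.1701, 0.0687]
eef_rot: [0.986, 0.168, 0.0, 0.0]
ft_force: [-1.9, -1.7, 5.5]
width: 0.0462
grip_force: 2.8
```

```bash
python3 - <<'E'
from h import *
p=eyes.camera("wrist");save(p,"w3.png")
s=sensors.read_state();print(s["time"],s["ee_pos"],s["ft_force"],s["grip_force"])
for z in(.108,.118):print(proj(p,[.531,.170,z]))
for b in eyes.look_for("nipple",p):print(np.round(b["bbox"],1),round(b["conf"],2))
E
```

```text
10.4 [0.53109762 0.17002491 0.0686748 ] [-1.29938106 -1.31768986  4.96030284] 2.5407791901388443
[318.23399472 360.89381287]
[318.20243466 378.57373426]
[280.7 307.9 367.4 415.1] 0.89
[187.6 140.9 456.2 336.7] 0.36
```

View pics/w3.png

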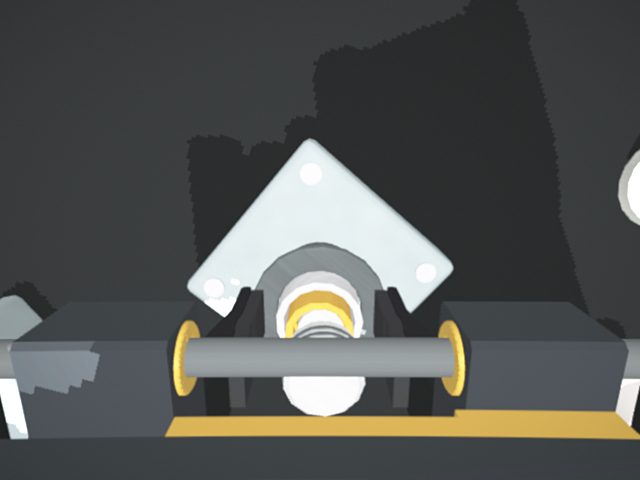

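The head disc now centres at about (324,373), against a predicted row of 361 if locked and 379 if popped. The tail shows beneath it and the push force dropped from 6.5 to 5 N, so the nipple is released. Now I'll let the sleeve go.

Request:
{"api": "arm_command", "payload": {
  "steps": [
    {"rot": [0,0,0],"slide": [0,0,0.002],"grip": 0.53},
    {"rot": [0,0,0],"slide": [0,0,0.003],"grip": 0.53},
    {"rot": [0,0,0],"slide": [0,0,0.005],"grip": 0.53},
    {"rot": [0,0,0],"slide": [0,0,0.005],"grip": 0.53},
    {"rot": [0,0,0],"slide": [0,0,0.005],"grip": 0.53},
    {"rot": [0,0,0],"slide": [0,0,0.003],"grip": 0.53},
    {"rot": [0,0,0],"slide": [0,0,0],"grip": 0.53},
    {"rot": [0,0,0],"slide": [0,0,0],"grip": 0.53}
  ]
}}

```text
time: 11.45
ee_pos: [0.531, 0.17, 0.0914]
eef_rot: [0.986, 0.168, -0.0, 0.0]
ft_force: [-0.4, -0.7, 0.6]
width: 0.0462
grip_force: 0.0
```

```bash
python3 - <<'E'
from h import *
p=eyes.camera("wrist");save(p,"w4.png");q=eyes.camera("side");save(q,"s4.png")
s=sensors.read_state();print(s["time"],s["ee_pos"],s["ft_force"],s["grip_force"])
for z in(.108,.118):print(proj(p,[.531,.170,z]))
for b in eyes.look_for("nipple",p):print(np.round(b["bbox"],1),round(b["conf"],2))
a=cv2.imread("pics/w4.png")[230:450,200:440];b=cv2.imread("pics/s4.png")[240:340,200:300]
b=cv2.resize(b,(360,360),interpolation=cv2.INTER_CUBIC);a=cv2.resize(a,(393,360))
cv2.imwrite("pics/c4.png",np.hstack([a,b]))
E
```

```text
11.55 [0.53093815 0.16996052 0.0914014 ] [ 0.05147244 -0.19252968 -0.98926328] 0.0
[318.18091618 328.25813876]
[318.14900802 341.30333314]
[281.8 286.1 351.3 336.5] 0.79
```

View pics/c4.png

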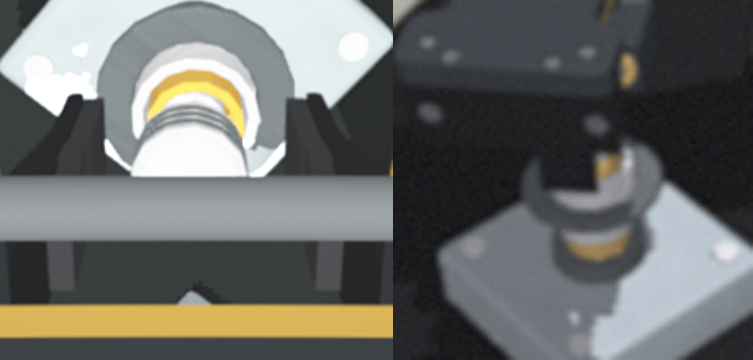

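The wrist crop shows the tail's grooves between spigot and head, so the nipple has popped up and the head stands centred between the pads. Gripping gently.

Request:
{"api": "arm_command", "payload": {
  "steps": [
    {"rot": [0,0,0],"slide": [0,0,0],"grip": 0.4},
    {"rot": [0,0,0],"slide": [0,0,0],"grip": 0.34},
    {"rot": [0,0,0],"slide": [0,0,0],"grip": 0.3},
    {"rot": [0,0,0],"slide": [0,0,0],"grip": 0.25},
    {"rot": [0,0,0],"slide": [0,0,0],"grip": 0.2},
    {"rot": [0,0,0],"slide": [0,0,0],"grip": 0.2},
    {"rot": [0,0,0],"slide": [0,0,0],"grip": 0.2},
    {"rot": [0,0,0],"slide": [0,0,0],"grip": 0.2}
  ],
  "newtons": 10
}}

```text
time: 12.6
ee_pos: [0.5311, 0.1701, 0.0916]
eef_rot: [0.986, 0.168, 0.0, -0.0]
ft_force: [-0.3, 1.0, 1.1]
width: 0.0252
grip_force: 10.0
```

```bash
python3 - <<'E'
from h import *
s=sensors.read_state();print(s["time"],s["ee_pos"],s["ft_force"],s["torque"],s["grip_force"],s["width"])
E
```

```text
12.6 [0.53106278 0.17005278 0.0915904 ] [-0.27843187  1.0212798   1.0941695 ] [0.10245979 0.0524251  0.0136104 ] 9.99662505229935 0.02522581967815547
```

Request:
{"api": "arm_command", "payload": {
  "steps": [
    {"rot": [0,0,0],"slide": [0,0,0],"grip": 0.2},
    {"rot": [0,0,0],"slide": [0,0,0],"grip": 0.2},
    {"rot": [0,0,0],"slide": [0,0,0.002],"grip": 0.2},
    {"rot": [0,0,0],"slide": [0,0,0.002],"grip": 0.2},
    {"rot": [0,0,0],"slide": [0,0,0.003],"grip": 0.2},
    {"rot": [0,0,0],"slide": [0,0,0.003],"grip": 0.2},
    {"rot": [0,0,0],"slide": [0,0,0.003],"grip": 0.2},
    {"rot": [0,0,0],"slide": [0,0,0.003],"grip": 0.2}
  ],
  "newtons": 25
}}

```text
time: 13.6
ee_pos: [0.5312, 0.1699, 0.108]
eef_rot: [0.986, 0.168, 0.0, 0.0]
ft_force: [-0.6, 0.1, -0.6]
width: 0.0249
grip_force: 25.0
```

Request:
{"api": "arm_command", "payload": {
  "steps": [
    {"rot": [0,0,0],"slide": [0,0,0.004],"grip": 0.2},
    {"rot": [0,0,0],"slide": [0,0,0.004],"grip": 0.2},
    {"rot": [0,0,0],"slide": [0,0,0.006],"grip": 0.2},
    {"rot": [0,0,0],"slide": [0,0,0.01],"grip": 0.2},
    {"rot": [0,0,0],"slide": [0,0,0.015],"grip": 0.2},
    {"rot": [0,0,0],"slide": [0,0,0.02],"grip": 0.2},
    {"rot": [0,0,0],"slide": [0,0,0.01],"grip": 0.2},
    {"rot": [0,0,0],"slide": [0,0,0.005],"grip": 0.2}
  ]
}}

```text
time: 14.6
ee_pos: [0.5313, 0.17, 0.1825]
eef_rot: [0.986, 0.168, 0.001, 0.0]
ft_force: [-0.2, -0.3, -1.5]
width: 0.0254
grip_force: 25.0
```

```bash
python3 - <<'E'
from h import *
q=eyes.camera("side");save(q,"s5.png");t=eyes.camera("top");save(t,"t5.png")
s=sensors.read_state();print(s["time"],s["ee_pos"],s["ft_force"],s["grip_force"],s["width"])
b=cv2.imread("pics/s5.png")[180:360,180:330]
cv2.imwrite("pics/c5.png",cv2.resize(b,(500,600),interpolation=cv2.INTER_CUBIC))
E
```

```text
14.7 [0.53118008 0.1700305  0.18194082] [-0.09710162 -0.05072047 -1.11857577] 24.999835918670215 0.025109378942383864
```

View pics/c5.png

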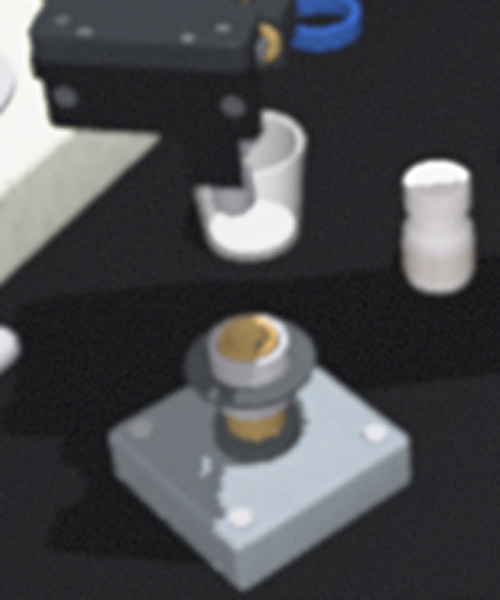

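The side crop shows the spigot empty at about (250,335), the sleeve back up, and the nipple's tail below the fingers. On to the rack.

Request:
{"api": "arm_command", "payload": {
  "steps": [
    {"rot": [0,0,0],"slide": [-0.001,-0.03,0],"grip": 0.2},
    {"rot": [0,0,0],"slide": [-0.003,-0.045,0],"grip": 0.2},
    {"rot": [0,0,0],"slide": [-0.003,-0.05,0],"grip": 0.2},
    {"rot": [0,0,0],"slide": [-0.004,-0.055,0],"grip": 0.2},
    {"rot": [0,0,0],"slide": [-0.004,-0.055,-0.005],"grip": 0.2},
    {"rot": [0,0,0],"slide": [-0.003,-0.045,-0.005],"grip": 0.2},
    {"rot": [0,0,0],"slide": [-0.002,-0.03,-0.005],"grip": 0.2},
    {"rot": [0,0,0],"slide": [-0.001,-0.013,0],"grip": 0.2}
  ]
}}

```text
time: 15.7
ee_pos: [0.5092, -0.1547, 0.1656]
eef_rot: [0.986, 0.167, -0.001, -0.0]
ft_force: [0.2, 1.0, -0.6]
width: 0.0248
grip_force: 25.0
```

Request:
{"api": "arm_command", "payload": {
  "steps": [
    {"rot": [0,0,0],"slide": [0,0,-0.005],"grip": 0.2},
    {"rot": [0,0,0],"slide": [0,0,-0.005],"grip": 0.2},
    {"rot": [0,0,0],"slide": [0,0,0],"grip": 0.2},
    {"rot": [0,0,0],"slide": [0,0,0],"grip": 0.2},
    {"rot": [0,0,0],"slide": [0,0,0],"grip": 0.2},
    {"rot": [0,0,0],"slide": [0,0,0],"grip": 0.2},
    {"rot": [0,0,0],"slide": [0,0,0],"grip": 0.2},
    {"rot": [0,0,0],"slide": [0,0,0],"grip": 0.2}
  ]
}}

```text
time: 16.7
ee_pos: [0.5101, -0.153, 0.1566]
eef_rot: [0.986, 0.168, 0.0, 0.0]
ft_force: [-0.0, 0.7, -0.6]
width: 0.0249
grip_force: 25.0
```

```bash
python3 - <<'E'
from h import *
p=eyes.camera("wrist");save(p,"w6.png")
s=sensors.read_state();print(s["time"],s["ee_pos"],s["ft_force"],s["grip_force"],s["width"],s["joint_positions"])
h=proj(p,[.510,-.153,.045]);print("hole",h,"spare",proj(p,[.5322,-.2205,.063]),"tip",proj(p,s["ee_pos"]-[0,0,.0255]),np.array(p["pose"])[:3,3])
u,v=max(int(h[0])-100,0),int(h[1])-75
print(u,v);im=cv2.imread("pics/w6.png")[v:v+150,u:u+200];cv2.imwrite("pics/c6.png",cv2.resize(im,None,fx=4,fy=4,interpolation=cv2.INTER_CUBIC))
E
```

```text
16.75 [ 0.51005427 -0.15300814  0.15658355] [ 0.1665218  -0.38797724 -1.8292111 ] 24.99996452836058 0.024798779324346723 [ 0.79778108  0.2429757  -0.67015452  1.76321587  0.16167665  1.19095186
 -1.15134222]
hole [318.39662336 239.38136894] spare [429.87718444 249.0498129 ] tip [318.33520191 287.1290981 ] [ 0.58208746 -0.12791046  0.31967708]
218 164
```

View pics/c6.png

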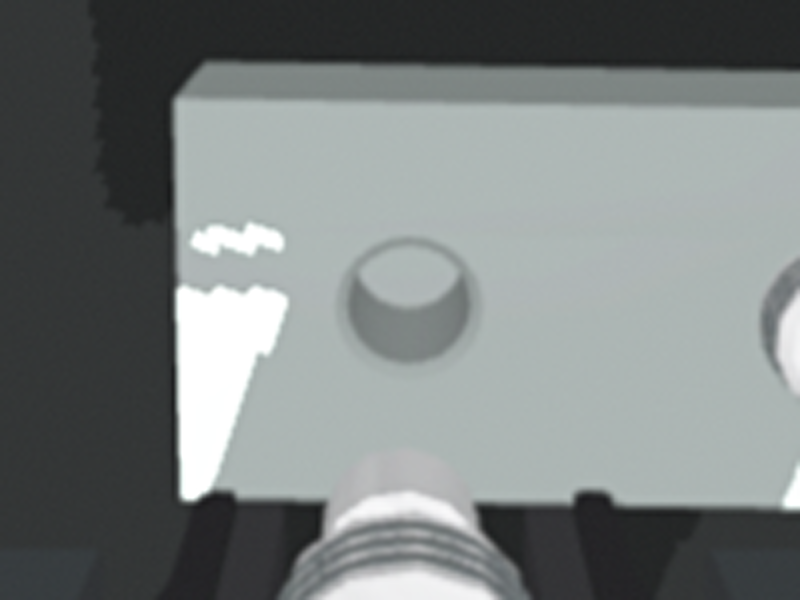

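The wrist crop shows the empty hole at full-frame (320,239) and the tail's lower end just below it in line, with the hole about 1 px right of the tail. So the correction is about 0.6 mm in -y. The fingertips reach 8.5 mm below the head, so I'll release a little above the rack and let the nipple drop home.

Request:
{"api": "arm_command", "payload": {
  "steps": [
    {"rot": [0,0,0],"slide": [0.0002,-0.0006,-0.015],"grip": 0.2},
    {"rot": [0,0,0],"slide": [0,0,-0.02],"grip": 0.2},
    {"rot": [0,0,0],"slide": [0,0,-0.02],"grip": 0.2},
    {"rot": [0,0,0],"slide": [0,0,-0.015],"grip": 0.2},
    {"rot": [0,0,0],"slide": [0,0,-0.008],"grip": 0.2},
    {"rot": [0,0,0],"slide": [0,0,-0.003],"grip": 0.2},
    {"rot": [0,0,0],"slide": [0,0,0],"grip": 0.2},
    {"rot": [0,0,0],"slide": [0,0,0],"grip": 0.2}
  ]
}}

```text
time: 17.75
ee_pos: [0.5106, -0.1537, 0.0761]
eef_rot: [0.986, 0.168, 0.0, 0.0]
ft_force: [1.6, 0.3, -0.7]
width: 0.0247
grip_force: 25.0
```

Request:
{"api": "arm_command", "payload": {
  "steps": [
    {"rot": [0,0,0],"slide": [0,0,-0.001],"grip": 0.2},
    {"rot": [0,0,0],"slide": [0,0,-0.001],"grip": 0.2},
    {"rot": [0,0,0],"slide": [0,0,-0.001],"grip": 0.2},
    {"rot": [0,0,0],"slide": [0,0,-0.001],"grip": 0.2},
    {"rot": [0,0,0],"slide": [0,0,-0.001],"grip": 0.2},
    {"rot": [0,0,0],"slide": [0,0,-0.001],"grip": 0.2},
    {"rot": [0,0,0],"slide": [0,0,-0.001],"grip": 0.2},
    {"rot": [0,0,0],"slide": [0,0,-0.001],"grip": 0.2}
  ]
}}

```text
time: 18.75
ee_pos: [0.5102, -0.1536, 0.0675]
eef_rot: [0.986, 0.168, -0.0, 0.0]
ft_force: [0.4, 0.2, -1.2]
width: 0.0249
grip_force: 25.0
```

```bash
python3 - <<'E'
from h import *
s=sensors.read_state();print(s["time"],s["ee_pos"],s["ft_force"],s["torque"],s["width"])
E
```

```text
18.75 [ 0.51023929 -0.15359318  0.06747909] [ 0.42652725  0.16082327 -1.15611118] [0.02512693 0.0246887  0.02333114] 0.02485455039350859
```

Request:
{"api": "arm_command", "payload": {
  "steps": [
    {"rot": [0,0,0],"slide": [0,0,-0.002],"grip": 0.2},
    {"rot": [0,0,0],"slide": [0,0,-0.002],"grip": 0.2},
    {"rot": [0,0,0],"slide": [0,0,-0.002],"grip": 0.2},
    {"rot": [0,0,0],"slide": [0,0,-0.002],"grip": 0.2},
    {"rot": [0,0,0],"slide": [0,0,0],"grip": 0.2},
    {"rot": [0,0,0],"slide": [0,0,0],"grip": 0.2},
    {"rot": [0,0,0],"slide": [0,0,0],"grip": 0.2},
    {"rot": [0,0,0],"slide": [0,0,0],"grip": 0.2}
  ]
}}

```text
time: 19.75
ee_pos: [0.5103, -0.1536, 0.0596]
eef_rot: [0.986, 0.168, 0.0, 0.0]
ft_force: [-0.6, -1.4, 0.1]
width: 0.0249
grip_force: 25.0
```

Request:
{"api": "arm_command", "payload": {
  "steps": [
    {"rot": [0,0,0],"slide": [0,0,-0.002],"grip": 0.2},
    {"rot": [0,0,0],"slide": [0,0,-0.002],"grip": 0.2},
    {"rot": [0,0,0],"slide": [0,0,-0.002],"grip": 0.2},
    {"rot": [0,0,0],"slide": [0,0,-0.002],"grip": 0.2},
    {"rot": [0,0,0],"slide": [0,0,-0.002],"grip": 0.2},
    {"rot": [0,0,0],"slide": [0,0,-0.001],"grip": 0.2},
    {"rot": [0,0,0],"slide": [0,0,0],"grip": 0.2},
    {"rot": [0,0,0],"slide": [0,0,0],"grip": 0.2}
  ]
}}

```text
time: 20.75
ee_pos: [0.5103, -0.1536, 0.0487]
eef_rot: [0.986, 0.168, 0.0, 0.0]
ft_force: [-0.0, 0.2, -0.9]
width: 0.0252
grip_force: 25.0
```

```bash
python3 - <<'E'
from h import *
s=sensors.read_state();print(s["time"],s["ee_pos"],s["ft_force"],s["torque"],s["width"])
E
```

```text
20.75 [ 0.51030855 -0.15362484  0.04865888] [-0.01689633  0.15367745 -0.92084072] [-0.03009603  0.03030786 -0.00661504] 0.025191832868483185
```

Sliding in freely. Releasing.

Request:
{"api": "arm_command", "payload": {
  "steps": [
    {"rot": [0,0,0],"slide": [0,0,0],"grip": 0.33},
    {"rot": [0,0,0],"slide": [0,0,0],"grip": 0.42},
    {"rot": [0,0,0],"slide": [0,0,0],"grip": 0.5},
    {"rot": [0,0,0],"slide": [0,0,0],"grip": 0.5},
    {"rot": [0,0,0],"slide": [0,0,0],"grip": 0.5},
    {"rot": [0,0,0],"slide": [0,0,0],"grip": 0.5},
    {"rot": [0,0,0],"slide": [0,0,0],"grip": 0.5},
    {"rot": [0,0,0],"slide": [0,0,0],"grip": 0.5}
  ]
}}

```text
time: 21.75
ee_pos: [0.5102, -0.1536, 0.0486]
eef_rot: [0.986, 0.168, -0.0, 0.0]
ft_force: [-0.3, -0.0, 0.0]
width: 0.0435
grip_force: 0.0
```

Request:
{"api": "arm_command", "payload": {
  "steps": [
    {"rot": [0,0,0],"slide": [0,0,0.008],"grip": 0.5},
    {"rot": [0,0,0],"slide": [0,0,0.015],"grip": 0.5},
    {"rot": [0,0,0],"slide": [0,0,0.025],"grip": 0.5},
    {"rot": [0,0,0],"slide": [0,0,0.025],"grip": 0.5},
    {"rot": [0,0,0],"slide": [0,0,0.02],"grip": 0.5},
    {"rot": [0,0,0],"slide": [0,0,0.01],"grip": 0.5},
    {"rot": [0,0,0],"slide": [0,0,0],"grip": 0.5},
    {"rot": [0,0,0],"slide": [0,0,0],"grip": 0.5}
  ]
}}

```text
time: 22.75
ee_pos: [0.5098, -0.1536, 0.1509]
eef_rot: [0.986, 0.168, -0.0, -0.0]
ft_force: [0.4, 0.3, -0.2]
width: 0.0437
grip_force: 0.0
```

```bash
python3 - <<'E'
from h import *
s=sensors.read_state();print(s["time"],s["ee_pos"],s["ft_force"],s["width"])
p=eyes.camera("wrist");save(p,"w7.png")
for b in eyes.look_for("nipple",p):
    print("w",np.round(b["bbox"],1),round(b["conf"],2))
for z in(.063,.075):print(z,proj(p,[.5103,-.1536,z]),proj(p,[.5322,-.2205,z]))
q=eyes.camera("side");save(q,"s7.png")
for b in eyes.look_for("nipple",q):print("s",np.round(b["bbox"],1),round(b["conf"],2))
for z in(.063,.075):print(z,proj(q,[.5103,-.1536,z]),proj(q,[.5322,-.2205,z]))
E
```

```text
22.75 [ 0.5098475  -0.1535569   0.15093561] [ 0.42292165  0.28225284 -0.17282484] 0.043675322465639155
w [301.1 223.9 340.7 268.3] 0.56
0.063 [318.87681612 248.70115124] [431.70536879 251.01517381]
0.075 [318.87292676 254.52891903] [436.91005762 256.95667336]
s [347.2 190.9 359.8 207. ] 0.53
0.063 [353.07109306 193.38876951] [355.85767798 175.49972044]
0.075 [353.27288671 187.98731803] [356.06687442 170.27019121]
```

```bash
python3 - <<'E'
from h import *
q=eyes.camera("side");t=eyes.camera("top");p=eyes.camera("wrist")
def blobs(n,p,x0,y0,x1,y1,th):
    g=cv2.cvtColor(p["pixels"],cv2.COLOR_RGB2GRAY)[y0:y1,x0:x1]
    N,_,st,c=cv2.connectedComponentsWithStats((g>th).astype(np.uint8))
    for i in range(1,N):
        if st[i,4]>15:print(n,th,st[i]+[x0,y0,0,0,0],np.round(c[i]+[x0,y0],1))
for th in(170,200):blobs("side",q,330,165,380,225,th)
for th in(190,220):blobs("wrist",p,280,200,480,290,th)
print("pred side",proj(q,[.5103,-.1536,.063]),proj(q,[.5322,-.2205,.063]))
print("pred wrist",proj(p,[.5103,-.1536,.063]),proj(p,[.5322,-.2205,.063]))
for k in("jar0","cup","outlet"):
    for b in eyes.look_for(k,t):print(k,np.round(b["bbox"]),round(b["conf"],2))
E
```

```text
wrist 190 [449 222  16  10 103] [456.8 226.4]
wrist 190 [ 299  229   42   40 1323] [319.  248.7]
wrist 190 [ 413  232   67   58 3296] [447.  262.7]
wrist 190 [280 249   6  19  68] [281.6 255.9]
wrist 220 [450 223  14   8  75] [456.9 226.5]
wrist 220 [ 299  229   41   39 1218] [319.1 248.2]
wrist 220 [ 414  232   66   58 3196] [447.3 263. ]
wrist 220 [280 249   5  16  54] [281.4 255.3]
pred side [353.07109306 193.38876951] [355.85767798 175.49972044]
pred wrist [318.75714863 249.02729729] [431.42052421 251.34424284]
jar0 [349. 203. 372. 225.] 0.9
jar0 [344. 254. 365. 277.] 0.53
cup [340. 132. 373. 168.] 0.75
outlet [237. 173. 300. 246.] 0.86
outlet [275. 270. 322. 320.] 0.71
outlet [138. 253. 243. 357.] 0.65
outlet [338. 133. 372. 170.] 0.55
```

```bash
python3 -c "
from h import *
print(order.close_job())"
```

```text
the job is handed in; nothing more can be done
None
```

I uncoupled the nipple from the middle-sized outlet, stood it in the rack's empty hole and handed the job in at about 23 s. The highest downward force I read on the sleeve ring was 6.5 N. The last wrist image puts the nipple's head within a pixel of its fully home position, and nothing else was touched.

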